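# Open both doors of the meal-tray cabinet

## Task

Open the white holding cabinet for loading meal trays. First pull the right leaf with the blue bar and blue cover strip out of its roller catch and swing it wide open while the left leaf, which its strip overlaps, stays shut; then swing the left leaf wide open too. Leave both leaves standing open, about square to the cabinet or a little further.

Things in the scene. Friction and masses are not known exactly. Their poses are not given: they have to be found in the camera images.
- right_leaf (a joint): Right door leaf (hinge at the -y end) of the white counter-top cabinet; 180 mm wide, 15 thick. Radians: 0 shut, grows as it swings out to the robot, 1.57 square to the cabinet, stop 1.8. Stays where left. Latched: a roller catch (brass, on the roof edge) holds it until the bar is pulled with about 10 N. Its blue strip, 4 mm thick, covers 28 mm of the left leaf's edge.
- left_leaf (a joint): Left door leaf (hinge at the +y end) of the white counter-top cabinet; 180 mm wide, 15 thick. Radians: 0 shut, grows as it swings out to the robot, 1.57 square to the cabinet, stop 1.8. Stays where left. Overlapped by the right leaf's blue strip, so it is free only once the right leaf is out of the way (pulling it sooner strains the catch); no catch of its own.
- right_handle (a point): Grip point on the blue upright pull bar (12 mm thick) of the right leaf, 15 mm below the roof (220 mm high). Bar: 40 mm off the leaf's face, ends 25 mm above this point, bare 36 mm below it. Axes turn with the leaf: z up, x into its face, y left along it. Hinge axis at x +47.5, y -135 mm; opens counter-clockwise from above. Shut bars are 90 mm apart; the catch rises 32 mm above the roof.
- left_handle (a point): Grip point on the bare steel upright pull bar (12 mm thick) of the left leaf, 15 mm below the roof (220 mm high). Bar: 40 mm off the leaf's face, ends 25 mm above this point, bare 36 mm below it. Axes turn with the leaf: z up, x into its face, y left along it. Hinge axis at x +47.5, y +135 mm; opens clockwise from above. 

How it is judged:
By the outcome, as a careful person would: the job done as asked, in the order asked, and still so for the second after the job is handed in, with the robot touching nothing.
It also fails if it takes over 54 s, if anything falls off the work surface, if the arm or the gripper's body presses on something with over 40 N, if the wrist force passes 120 N, or if a joint passes its speed limit or range.

## Robot

A 6-joint arm with a two-finger parallel gripper is mounted at the origin on the work surface. World frame = base frame: x ahead of the robot, y to its left, z up, the work surface at z = 0. Lengths are in m, angles in rad, forces in N, time in s.
With the tool pointing down it reaches from about 0.35 to 0.975 m from the base axis. Payload 4.9 kg.
Tool frame: the origin (TCP) lies on the mounting face of the last link; the fingertips stand 173 mm ahead of it and the grasp point (between the pads) lies 155 mm ahead of it; x points along the fingers, z is the direction in which the jaws open and shut, and the axes are right-handed (so a half turn about x gives the same grasp; the last joint's range is limited). The gripper opens to 85 mm and grips with 20 to 120 N. Pads are 22 mm wide; open, the fingers measure 114 mm over their backs; the gripper's body (76 mm by 85 mm) begins 54 mm behind the grasp point. The pads swing forward as they close: fully open they stand 13 mm farther back than shut.
Start: joints at [-1.248, 0.053, 1.613, -0, 1.476, -0.119], TCP at [0.267, -0.565, 0.405] pointing down, gripper open.
Joint ranges: [-3.01, 3.01], [-1.01, 2.22], [0.06, 2.58], [-1.02, 4.17], [0.09, 2.62], [-3.14, 3.14]. Speed limits (rad/s): [2.57, 2.57, 3.14, 3.14, 3.14, 3.14].

## Interface

Orientations are given as a rotation vector (axis times angle).
In Python, from station import get_obs, get_image, get_calibration, finish_job, look_for, masks_of, tip_of gives the robot as it stands.
- The arm moves only by the tool carry_out, never from a script. Its argument "increments" is a list of rows, each a list of 3 entries, a list of its own where there are three numbers: the turn, a rotation vector about the world's x, y, z in units of 0.1 rad (1.0 is 0.1 rad), then the shift along the world's x, y, z in units of 20 mm (1.0 is 20 mm), then the opening, from 0 (shut) to 1 (fully open). A call has 1 to 8 rows; each row shifts and turns the pose as measured when the row begins; what a row does not reach is not made up. A row lasts 1/10 s, in which the tool goes at most 50 mm and 8.59 degrees, less where a joint would pass 70% of its speed; a pose out of reach is approached as far as the arm can. A call with a number of a shift or a turn outside -1 to 1 is refused whole. A call with a gripper value outside its range is refused whole. The fingers move at their own pace and stop on an object; "squeeze" is the grip in N (left out, the last holds). Time passes only in rows, so rows that do not move let the fingers close. It gives the time, the measured TCP pose, the force and the opening at its end, in the units of the state.
- get_obs(): the state, without advancing time (a new reading comes with each control period).
- get_image(name): name is "side" or "top" or "wrist"; returns (picture, depth): 384x512x3 uint8, blue, green, red; 384x512 float32, m along the optical axis (not along the pixel's ray), 0 where there is no reading.
- get_calibration(name): a dict with "fx", "fy", "cx", "cy" (pixels), "position" and "orientation" of the camera in the world. Camera axes: x right, y down, z forward; pixel columns grow to the right and rows downward; lengths in m; the calibration is good to about 2 mm. A picture is of the moment at which its call begins: read the wrist's pose just before it. get_calibration takes no time and is no camera call; for the wrist camera it gives the pose at the moment of the call.
- finish_job(): hands the job in, once; it reports no verdict.
Trained networks look in the newest picture that a camera, given by its name, has taken for a name from the list of things; names that differ only in an ending like _2 or _b are one class to them, and where a whole thing is asked for, a point or a joint stands for the part that bears it (a point fixed in the world has none). Each returns a list of dicts, best first, with "p" (0 to 1); they miss things now and then, are a little off and sometimes report something else, mostly with a low value. They report only what shows in the picture. A call takes as long as a camera call.
- look_for(camera, query): "centre" ([column, row] in pixels, amid what is visible of it).
- masks_of(camera, query): "region" (384x512 bool, what is visible of it) and "centre" ([column, row] in pixels, amid what is visible of it).
- tip_of(camera, query): "centre" ([column, row] in pixels: a listed point, or the origin of a listed thing).
The state is a dict: "t": time; "q": joint angles; "dq": joint speeds; "effort": joint torques, N m; "tool_pos": TCP position; "tool_rot": TCP orientation; "contact_force": force on the tool from outside, world axes, zero at the start; "wrist_torque": the same for the moment, N m; "opening": finger opening in m.
Only numpy, scipy, OpenCV 4.12 (cv2) and the standard library are available. Lean on these libraries where they do the work, as an engineer would, in place of code of your own. Each camera call takes 0.05 s, during which the arm holds its last target.

## Working session

There is one attempt and no reset: what is moved stays moved. The work goes in short steps, Python scripts to look and compute and a tool call to move; the robot and the scene stay as the last step left them, time stands still between calls to the robot, and variables do not carry over. Pictures are saved under pics/ and viewed, and the job is handed in when it is done.

Besides the shell and the picture viewer there is one more tool, called after "Emit:" in YAML: its name, and indented under it one key for each argument. carry_out: Moves the arm, as the interface text tells. Shifts and turns lie within -1 to 1; 1 stands for 20 mm of shift or 0.1 rad of turn. Its arguments: {"type":"object","properties":{"increments":{"type":"array","items":{"type":"array"}},"squeeze":{"type":"number"}},"required":["increments"]}

```bash
mkdir -p pics; ls; python3 - <<'E'
from station import *
import cv2
o=get_obs()
print({k:o[k] for k in('t','q','tool_pos','tool_rot','opening')})
for n in('side','top'):
    p,d=get_image(n); cv2.imwrite(f'pics/{n}0.png',p)
    c=get_calibration(n); print(n,c)
    for q in('right_handle','left_handle'):
        print(q,tip_of(n,q)[:2])
E
```

```text
pics
{'t': 0.0, 'q': array([-1.24800147e+00,  5.33664517e-02,  1.61428528e+00, -9.87913782e-06,
        1.47600597e+00, -1.18987084e-01]), 'tool_pos': array([ 0.26714124, -0.56473766,  0.40346191]), 'tool_rot': array([ 0.87919866,  1.38803985, -0.87707068]), 'opening': 0.08547490016012445}
side {'fx': 350.5199973361716, 'fy': 350.5199973361716, 'cx': 255.165586217037, 'cy': 188.95484217248818, 'position': array([ 0.26611321, -0.20361376,  0.61951692]), 'orientation': array([-2.12560779,  1.22023353, -0.46908147])}
right_handle [{'centre': [214.7, 182.9], 'p': 0.76}]
left_handle [{'centre': [173.3, 159.8], 'p': 0.58}]
top {'fx': 406.25621784920145, 'fy': 406.25621784920145, 'cx': 260.0514659357469, 'cy': 191.2539915533789, 'position': array([0.5181365 , 0.01432574, 1.07126149]), 'orientation': array([-2.12586301,  2.16979198, -0.14354771])}
right_handle [{'centre': [238.7, 220.3], 'p': 0.79}]
left_handle [{'centre': [196.3, 218.0], 'p': 0.97}]
```

View pics/side0.png

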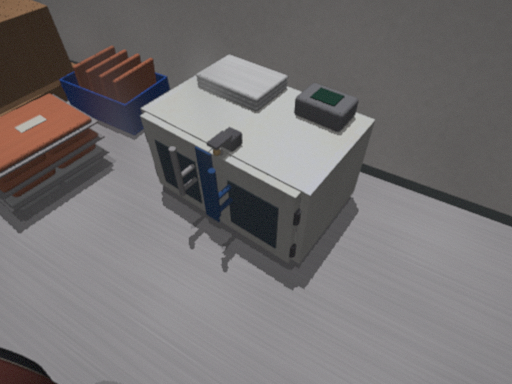

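View pics/top0.png

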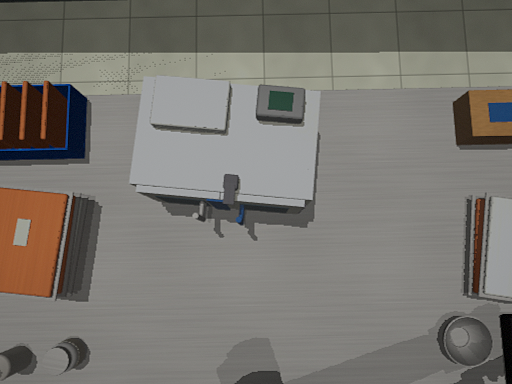

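```bash
cat > h.py <<'E'
from station import *
import numpy as np, cv2
from scipy.spatial.transform import Rotation as R
def ray(c,px):
    d=np.array([(px[0]-c['cx'])/c['fx'],(px[1]-c['cy'])/c['fy'],1.0])
    return R.from_rotvec(c['orientation']).apply(d)
def atz(c,px,z):
    r=ray(c,px); return c['position']+r*(z-c['position'][2])/r[2]
def cloud(c,d):
    v,u=np.indices(d.shape); P=np.stack([(u-c['cx'])/c['fx']*d,(v-c['cy'])/c['fy']*d,d],-1)
    return R.from_rotvec(c['orientation']).apply(P.reshape(-1,3)).reshape(d.shape+(3,))+c['position']
def proj(c,X):
    p=R.from_rotvec(c['orientation']).inv().apply(np.atleast_2d(X)-c['position'])
    return np.c_[p[:,0]/p[:,2]*c['fx']+c['cx'],p[:,1]/p[:,2]*c['fy']+c['cy']]
E
python3 - <<'E'
from h import *
D={'side':{'r':[214.7,182.9],'l':[173.3,159.8]},'top':{'r':[238.7,220.3],'l':[196.3,218.0]}}
for k in 'rl':
    A=[];B=[]
    for n in D:
        c=get_calibration(n); r=ray(c,D[n][k]); r/=np.linalg.norm(r)
        M=np.eye(3)-np.outer(r,r); A.append(M);B.append(M@c['position'])
        print(k,n,atz(c,D[n][k],.22))
    X=np.linalg.lstsq(np.vstack(A),np.hstack(B),rcond=None)[0]; print(k,X)
E
```

```text
r side [0.56193686 0.04718303 0.22      ]
r top [0.57577152 0.06285462 0.22      ]
r [0.57832976 0.06304754 0.19654981]
l side [0.57123211 0.13845763 0.22      ]
l top [0.58241426 0.15176815 0.22      ]
l [0.58424821 0.15411369 0.20233999]
```

```bash
python3 - <<'E'
from h import *
p,d=get_image('top'); c=get_calibration('top'); P=cloud(c,d)
def box(m,x0,x1,y0,y1):return m
# roof
roof=P[100:170,225:255].reshape(-1,3); print('roof z',np.median(P[140:170,160:220,2]),np.median(P[140:170,240:300,2]))
m=(np.abs(P[...,2]-np.median(P[140:170,160:300,2]))<.006)&(P[...,0]<.9)
m=cv2.morphologyEx(m.astype(np.uint8),cv2.MORPH_OPEN,np.ones((3,3)))
n,l,s,_=cv2.connectedComponentsWithStats(m); k=1+np.argmax(s[1:,4])
pts=P[l==k][:,:2].astype(np.float32); r=cv2.minAreaRect(pts); print(r,cv2.boxPoints(r))
# bars: points near z .18-.24 in front
for n in('right_handle','left_handle'):
    mm=masks_of('top',n); 
    for t in mm[:2]: print(n,t['p'],t['centre'],t['region'].sum())
for (u,v) in[(202,207),(201,212),(196,217),(241,210),(240,218),(239,222),(231,190),(231,200)]:
    print(u,v,P[v,u].round(4))
im=cv2.resize(p[160:250,160:330],None,fx=4.5,fy=4.5,interpolation=cv2.INTER_CUBIC); cv2.imwrite('pics/topz.png',im)
p,d=get_image('side');im=cv2.resize(p[110:270,130:320],None,fx=3.7,fy=3.7,interpolation=cv2.INTER_CUBIC); cv2.imwrite('pics/sidez.png',im)
c=get_calibration('side');P=cloud(c,d)
for (u,v) in[(174,152),(175,165),(180,185),(214,182),(216,200),(228,190),(222,200),(218,170)]: print('s',u,v,P[v,u].round(4))
E
```

```text
roof z 0.22165641003029674 0.2216661669773396
((0.7471383810043335, 0.08919493854045868), (0.39144793152809143, 0.2612694203853607), 83.66477966308594) [[ 0.5957042  -0.09091888]
 [ 0.85537815 -0.11974873]
 [ 0.89857256  0.26930875]
 [ 0.6388986   0.29813862]]
right_handle 0.71 [260.4, 201.5] 1282
left_handle 0.82 [182.7, 196.9] 1248
202 207 [0.6106 0.1473 0.1687]
201 212 [0.5998 0.1502 0.1646]
196 217 [0.5837 0.1506 0.2308]
241 210 [0.6021 0.0604 0.1682]
240 218 [0.5797 0.0595 0.231 ]
239 222 [0.5715 0.0617 0.231 ]
231 190 [0.6354 0.0758 0.2539]
231 200 [0.6153 0.0762 0.2508]
s 174 152 [0.585  0.1476 0.2229]
s 175 165 [0.581  0.1483 0.1954]
s 180 185 [0.5819 0.1487 0.1429]
s 214 182 [0.5725 0.0574 0.2072]
s 216 200 [0.573  0.0587 0.1611]
s 228 190 [0.6041 0.0545 0.1597]
s 222 200 [0.6191 0.0829 0.101 ]
s 218 170 [0.6188 0.0839 0.1826]
```

View pics/topz.png

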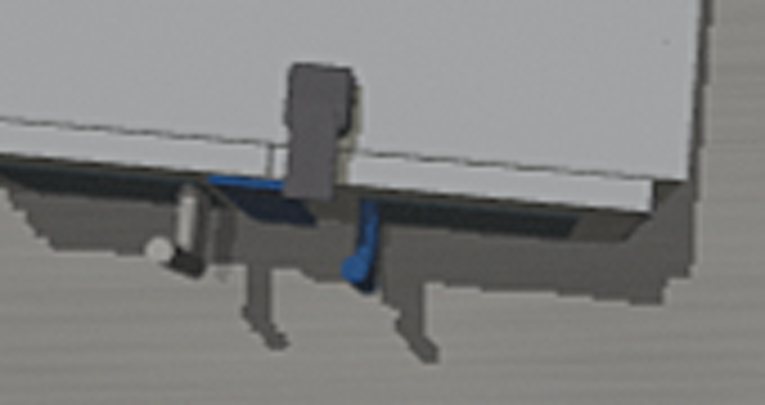

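View pics/sidez.png

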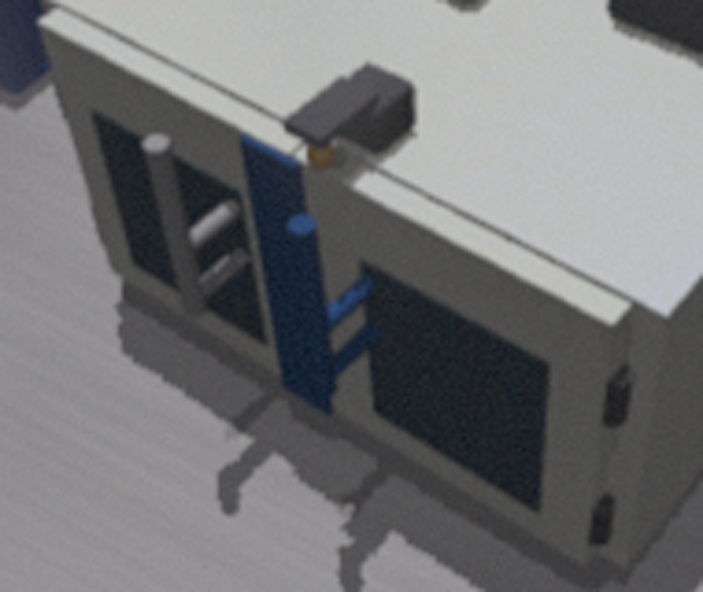

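```bash
python3 - <<'E'
from h import *
p,d=get_image('top'); c=get_calibration('top'); P=cloud(c,d)
m=(P[...,2]>.224)&(P[...,2]<.24)&(P[...,0]<.602)&(P[...,0]>.55)&(P[...,1]>0)&(P[...,1]<.2)
n,l,s,ce=cv2.connectedComponentsWithStats(m.astype(np.uint8))
for k in range(1,n):
    q=P[l==k]; print(s[k,4],(q.min(0)+q.max(0))/2,q.mean(0), q.max(0)-q.min(0),atz(c,ce[k],.23))
# leaf top front edge line: points z~.22 : leaf tops, front boundary by column
z=P[...,2]; pts=[]
for u in range(140,305):
    v=np.where((np.abs(z[:,u]-.2215)<.005)&(np.arange(384)>150)&(np.arange(384)<215))[0]
    if len(v): pts.append(P[v.max(),u,:2])
pts=np.array(pts,np.float32)
vx,vy,x0,y0=cv2.fitLine(pts,cv2.DIST_HUBER,0,.001,.001).ravel(); print('front dir',vx,vy,x0,y0,'yaw',np.arctan2(-vx,vy) if vy>0 else np.arctan2(vx,-vy), 'x at y=.06',x0+vx/vy*(.06-y0), pts[:,1].min(),pts[:,1].max())
print(R.from_rotvec(get_obs()['tool_rot']).as_matrix().round(3), get_obs()['contact_force'],get_obs()['t'])
E
```

```text
32 [0.5867918  0.15172271 0.23226472] [0.58675175 0.15155365 0.23164604] [0.0105509  0.01084597 0.00616329] [0.58688514 0.15182296 0.23      ]
29 [0.57663936 0.06242876 0.23172744] [0.57679539 0.06209997 0.23192498] [0.01060713 0.01033346 0.00805597] [0.57692835 0.06221099 0.23      ]
front dir 0.11076144 0.993847 0.62092716 0.08992187 yaw -0.11098918 x at y=.06 0.61759245 -0.074992314 0.2707784
[[ 0.     0.904  0.428]
 [ 0.     0.428 -0.904]
 [-1.     0.    -0.   ]] [ 0.26573919 -1.15692263 -0.19026999] 0.55
```

Emit:
carry_out:
  increments:
    - [[0,0,0],[0,0,1],1]
    - [[0,0,0],[0,0,1],1]
    - [[0,0,0],[0,0.5,1],1]
    - [[0,0,-1],[0.4,1,0],1]
    - [[0,0,-1],[0.5,1,0],1]
    - [[0,0,-1],[0.5,1,0],1]
    - [[0,0,-1],[0.5,1,0],1]
    - [[0,0,-1],[0.5,1,0],1]

```text
t: 1.35
tool_pos: [0.3149, -0.4529, 0.4669]
tool_rot: [1.27, 1.168, -1.268]
contact_force: [0.6, 0.1, 0.3]
opening: 0.0854
```

Emit:
carry_out:
  increments:
    - [[0,0,-0.5],[0.5,1,0],0.8]
    - [[0,0,0],[0.5,1,0],0.8]
    - [[0,0,0],[0.5,1,0],0.8]
    - [[0,0,0],[0.5,1,0],0.8]
    - [[0,0,0],[0.5,1,0],0.8]
    - [[0,0,0],[0.5,1,0],0.8]
    - [[0,0,0],[0.5,1,0],0.8]
    - [[0,0,0],[0.5,1,0],0.8]

```text
t: 2.15
tool_pos: [0.397, -0.2856, 0.4683]
tool_rot: [1.31, 1.136, -1.308]
contact_force: [0.4, -0.6, -0.5]
opening: 0.0685
```

Emit:
carry_out:
  increments:
    - [[0,0,0],[0.5,1,0],0.8]
    - [[0,0,0],[0.5,1,0],0.8]
    - [[0,0,0],[0.5,1,0],0.8]
    - [[0,0,0],[0.5,1,0],0.8]
    - [[0,0,0],[0.5,1,0],0.8]
    - [[0,0,0],[0.5,1,0],0.8]
    - [[0,0,0],[0.5,1,0],0.8]
    - [[0,0,0],[0.5,1,0],0.8]

```text
t: 2.95
tool_pos: [0.479, -0.118, 0.47]
tool_rot: [1.31, 1.131, -1.306]
contact_force: [-0.0, 0.4, 0.0]
opening: 0.0682
```

```bash
cat >> h.py <<'E'
def st():
    o=get_obs(); M=R.from_rotvec(o['tool_rot']).as_matrix()
    print('t',o['t'],'pos',o['tool_pos'].round(4),'grasp',(o['tool_pos']+.155*M[:,0]).round(4),'x',M[:,0].round(3),'zang',round(np.arctan2(M[1,2],M[0,2]),3),'F',o['contact_force'].round(1),'op',round(o['opening'],4),'q',o['q'].round(2))
    return o,M
E
python3 -c "
from h import *
st()"
```

```text
t 2.95 pos [ 0.479 -0.118  0.47 ] grasp [ 0.4802 -0.1188  0.315 ] x [ 0.008 -0.005 -1.   ] zang -1.709 F [-0.   0.4  0. ] op 0.0682 q [-0.39 -0.3   1.83 -0.    1.61  1.32]
```

Emit:
carry_out:
  increments:
    - [[0.05,0.08,0.27],[0.5,1,0],0.8]
    - [[0,0,0],[0.5,1,0],0.8]
    - [[0,0,0],[0.5,1,0],0.8]
    - [[0,0,0],[0.5,1,0],0.8]
    - [[0,0,0],[0.5,1,0],0.8]
    - [[0,0,0],[0.5,1,0],0.8]
    - [[0,0,0],[0.6,1,0],0.8]
    - [[0,0,0],[0.6,1,0],0.8]

```text
t: 3.75
tool_pos: [0.5652, 0.0496, 0.4715]
tool_rot: [1.29, 1.153, -1.287]
contact_force: [-0.5, 0.5, 0.1]
opening: 0.0685
```

Emit:
carry_out:
  increments:
    - [[0,0,0],[0.4,0.5,0],0.8]
    - [[0,0,0],[0,0,0],0.8]

```text
t: 3.95
tool_pos: [0.5742, 0.0618, 0.4713]
tool_rot: [1.288, 1.155, -1.285]
contact_force: [-0.5, -0.3, 0.4]
opening: 0.0687
```

```bash
python3 -c "
from h import *
o,M=st()
p,d=get_image('wrist'); cv2.imwrite('pics/w1.png',p); c=get_calibration('wrist')
print(tip_of('wrist','right_handle')[:2], proj(c,[[.5768,.0621,.205],[.5768,.0621,.23],[.5869,.1516,.23]]))
t=tip_of('wrist','right_handle')
if t: print(atz(c,t[0]['centre'],.205))
P=cloud(c,d)
m=(P[...,2]>.225)&(P[...,2]<.24)&(P[...,0]<.602)&(P[...,0]>.55)&(P[...,1]>0)&(P[...,1]<.2)
n,l,s,ce=cv2.connectedComponentsWithStats(m.astype(np.uint8))
for k in range(1,n):
    q=P[l==k]; print(s[k,4],(q.min(0)+q.max(0))/2,q.max(0)-q.min(0))
"
```

```text
t 3.95 pos [0.5742 0.0618 0.4713] grasp [0.5746 0.0617 0.3163] x [ 0.002 -0.001 -1.   ] zang -1.677 F [-0.5 -0.3  0.4] op 0.0687 q [-0.02 -0.09  1.65 -0.    1.59  1.66]
[{'centre': [253.0, 198.0], 'p': 0.73}] [[254.32921557 194.38375396]
 [254.21112095 203.08444271]
 [138.62468164 202.38376824]]
[0.57368238 0.06359441 0.205     ]
236 [0.58522492 0.152941   0.22916759] [0.01149305 0.01248353 0.00803299]
211 [0.57521021 0.06394001 0.2290696 ] [0.01190511 0.01128406 0.00776581]
```

View pics/w1.png

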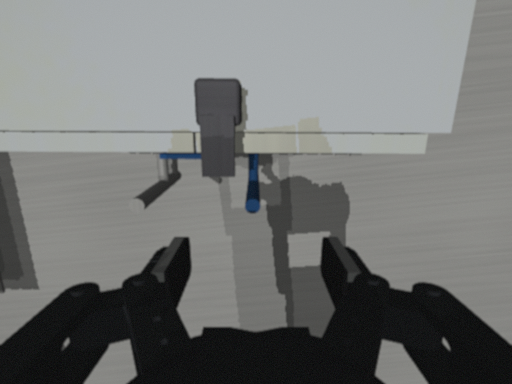

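Emit:
carry_out:
  increments:
    - [[0,0,0],[0.07,0.06,-0.9],0.8]
    - [[0,0,0],[0,0,-0.9],0.8]
    - [[0,0,0],[0,0,-0.9],0.8]
    - [[0,0,0],[0,0,-0.9],0.8]
    - [[0,0,0],[0,0,-0.8],0.8]
    - [[0,0,0],[0,0,-0.6],0.8]
    - [[0,0,0],[0,0,0],0.8]

```text
t: 4.8
tool_pos: [0.572, 0.0571, 0.3616]
tool_rot: [1.292, 1.151, -1.295]
contact_force: [0.1, 0.8, 0.2]
opening: 0.0682
```

```bash
python3 -c "
from h import *
o,M=st()"
```

```text
t 4.8 pos [0.572  0.0571 0.3616] grasp [0.5719 0.0568 0.2066] x [-0.001 -0.002 -1.   ] zang -1.686 F [0.1 0.8 0.2] op 0.0682 q [-0.03 -0.04  1.77 -0.    1.4   1.66]
```

Emit:
carry_out:
  increments:
    - [[0,0,0],[0.2,0.3,0.2],0.8]
    - [[0,0,0],[0,0,0],0.8]

```text
t: 5.0
tool_pos: [0.5764, 0.0632, 0.3663]
tool_rot: [1.293, 1.15, -1.295]
contact_force: [0.6, 0.1, 0.7]
opening: 0.0684
```

```bash
python3 -c "
from h import *
o,M=st()"
```

```text
t 5.0 pos [0.5764 0.0632 0.3663] grasp [0.5765 0.0629 0.2113] x [ 0.    -0.002 -1.   ] zang -1.687 F [0.6 0.1 0.7] op 0.0684 q [-0.02 -0.03  1.76 -0.    1.41  1.67]
```

Good. Close.

Emit:
carry_out:
  increments:
    - [[0,0,0],[0,0,0],0]
    - [[0,0,0],[0,0,0],0]
    - [[0,0,0],[0,0,0],0]
    - [[0,0,0],[0,0,0],0]
    - [[0,0,0],[0,0,0],0]
    - [[0,0,0],[0,0,0],0]
    - [[0,0,0],[0,0,0],0]
  squeeze: 60

```text
t: 5.7
tool_pos: [0.5774, 0.064, 0.37]
tool_rot: [1.296, 1.147, -1.289]
contact_force: [0.2, 0.4, 0.6]
opening: 0.01
```

```bash
python3 -c "
from h import *
o,M=st()
p,d=get_image('side'); cv2.imwrite('pics/s2.png',p[90:300,80:380])"
```

```text
t 5.7 pos [0.5774 0.064  0.37  ] grasp [0.5783 0.0638 0.215 ] x [ 0.006 -0.001 -1.   ] zang -1.686 F [0.2 0.4 0.6] op 0.01 q [-0.02 -0.03  1.75 -0.    1.41  1.67]
```

View pics/s2.png

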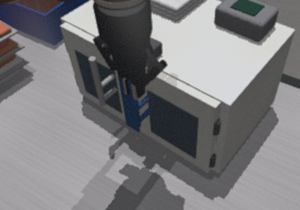

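```bash
cat > arc.py <<'E'
from h import *
import sys
H=np.array([.6092,-.076]); rel=np.array([.577,.0635])-H
def rows(n,dth,H=H,rel=rel,yaw0=-1.686,z=.2125):
    o,M=st(); g=(o['tool_pos']+.155*M[:,0])
    za=np.arctan2(M[1,2],M[0,2]); v=g[:2]-H
    th=np.arctan2(v[1],v[0])-np.arctan2(rel[1],rel[0]); dz=(za-yaw0-th+np.pi)%(2*np.pi)-np.pi
    print('theta',th,'radius',np.linalg.norm(v),'nom',np.linalg.norm(rel),'tool yaw lag',dz)
    X=M[:,0]; print('tilt fix turn', [round(X[1]*-10,2), round(X[0]*10,2)],'dz units',round((z-g[2])/.02,2))
    a=th; cur=g[:2]
    for i in range(n):
        a+=dth; c,s=np.cos(a),np.sin(a); nx=H+np.array([[c,-s],[s,c]])@rel
        print(i,'turn',round(dth*10+(-dz*10 if i==0 else 0),2),'shift',((nx-cur)/.02).round(2),'theta',round(a,2)); cur=nx
E
python3 -c "
from arc import *
rows(8,.08)"
```

```text
t 5.75 pos [0.5774 0.064  0.37  ] grasp [0.5784 0.0638 0.215 ] x [ 0.006 -0.001 -1.   ] zang -1.686 F [ 0.6  1.  -0.5] op 0.0104 q [-0.02 -0.03  1.75 -0.    1.41  1.67]
theta -0.00968199744747178 radius 0.14316907300306714 nom 0.1431680481113017 tool yaw lag 0.01012717560869092
tilt fix turn [np.float64(0.01), np.float64(0.06)] dz units -0.12
0 turn 0.7 shift [-0.55 -0.15] theta 0.07
1 turn 0.8 shift [-0.54 -0.19] theta 0.15
2 turn 0.8 shift [-0.52 -0.23] theta 0.23
3 turn 0.8 shift [-0.5  -0.27] theta 0.31
4 turn 0.8 shift [-0.48 -0.31] theta 0.39
5 turn 0.8 shift [-0.45 -0.35] theta 0.47
6 turn 0.8 shift [-0.42 -0.38] theta 0.55
7 turn 0.8 shift [-0.39 -0.42] theta 0.63
```

Emit:
carry_out:
  increments:
    - [[0,0,0.4],[-0.4,-0.1,0],0]
    - [[0,0,0.8],[-0.55,-0.16,0],0]
    - [[0,0,0.8],[-0.54,-0.2,0],0]
    - [[0,0,0.8],[-0.52,-0.24,0],0]

```text
t: 6.15
tool_pos: [0.5388, 0.0498, 0.37]
tool_rot: [1.088, 1.276, -1.066]
contact_force: [1.4, -2.3, -0.7]
opening: 0.0105
```

```bash
python3 -c "
from arc import *
rows(8,.09)"
```

```text
t 6.15 pos [0.5388 0.0498 0.37  ] grasp [0.5413 0.0504 0.215 ] x [ 0.017  0.003 -1.   ] zang -1.395 F [ 1.4 -2.3 -0.7] op 0.0105 q [-0.05 -0.13  1.85  0.    1.41  1.35]
theta 0.26608115930864096 radius 0.14343008306329283 nom 0.1431680481113017 tool yaw lag 0.024808597722921988
tilt fix turn [np.float64(-0.03), np.float64(0.17)] dz units -0.13
0 turn 0.65 shift [-0.55 -0.34] theta 0.36
1 turn 0.9 shift [-0.52 -0.38] theta 0.45
2 turn 0.9 shift [-0.49 -0.42] theta 0.54
3 turn 0.9 shift [-0.45 -0.47] theta 0.63
4 turn 0.9 shift [-0.4 -0.5] theta 0.72
5 turn 0.9 shift [-0.35 -0.54] theta 0.81
6 turn 0.9 shift [-0.3  -0.57] theta 0.9
7 turn 0.9 shift [-0.25 -0.59] theta 0.99
```

Emit:
carry_out:
  increments:
    - [[0,0.1,0.7],[-0.55,-0.34,0],0]
    - [[0,0.1,0.9],[-0.52,-0.38,0],0]
    - [[0,0,0.9],[-0.49,-0.42,0],0]
    - [[0,0,0.9],[-0.45,-0.47,0],0]
    - [[0,0,0.9],[-0.4,-0.5,0],0]
    - [[0,0,0.9],[-0.35,-0.54,0],0]

```text
t: 6.75
tool_pos: [0.4829, -0.0058, 0.37]
tool_rot: [0.667, 1.46, -0.66]
contact_force: [5.5, -1.0, -2.6]
opening: 0.0102
```

```bash
python3 -c "
from arc import *
rows(10,.09)"
```

```text
t 6.75 pos [ 0.4829 -0.0058  0.37  ] grasp [ 0.4842 -0.0056  0.215 ] x [ 0.008  0.001 -1.   ] zang -0.85 F [ 5.5 -1.  -2.6] op 0.0102 q [-0.17 -0.28  1.97  0.    1.44  0.68]
theta 0.8310026857611017 radius 0.1435086671851469 nom 0.1431680481113017 tool yaw lag 0.004647533495133249
tilt fix turn [np.float64(-0.01), np.float64(0.08)] dz units -0.12
0 turn 0.85 shift [-0.28 -0.58] theta 0.92
1 turn 0.9 shift [-0.24 -0.6 ] theta 1.01
2 turn 0.9 shift [-0.18 -0.62] theta 1.1
3 turn 0.9 shift [-0.13 -0.63] theta 1.19
4 turn 0.9 shift [-0.07 -0.64] theta 1.28
5 turn 0.9 shift [-0.01 -0.64] theta 1.37
6 turn 0.9 shift [ 0.05 -0.64] theta 1.46
7 turn 0.9 shift [ 0.1  -0.64] theta 1.55
8 turn 0.9 shift [ 0.16 -0.62] theta 1.64
9 turn 0.9 shift [ 0.22 -0.61] theta 1.73
```

Emit:
carry_out:
  increments:
    - [[0,0.08,0.85],[-0.28,-0.58,0],0]
    - [[0,0,0.9],[-0.24,-0.6,0],0]
    - [[0,0,0.9],[-0.18,-0.62,0],0]
    - [[0,0,0.9],[-0.13,-0.63,0],0]
    - [[0,0,0.9],[-0.07,-0.64,0],0]
    - [[0,0,0.9],[-0.01,-0.64,0],0]

```text
t: 7.35
tool_pos: [0.4644, -0.0821, 0.37]
tool_rot: [0.234, 1.55, -0.221]
contact_force: [4.9, 1.7, -2.9]
opening: 0.0103
```

```bash
python3 -c "
from arc import *
rows(4,.09)"
```

```text
t 7.35 pos [ 0.4644 -0.0821  0.37  ] grasp [ 0.466 -0.081  0.215] x [ 0.01   0.007 -1.   ] zang -0.29 F [ 4.9  1.7 -2.9] op 0.0103 q [-0.34 -0.31  2.    0.01  1.44 -0.05]
theta -4.904382290938691 radius 0.14332812820748464 nom 0.1431680481113017 tool yaw lag 0.016874576285083265
tilt fix turn [np.float64(-0.07), np.float64(0.1)] dz units -0.12
0 turn 0.73 shift [ 0.06 -0.64] theta -4.81
1 turn 0.9 shift [ 0.11 -0.63] theta -4.72
2 turn 0.9 shift [ 0.17 -0.62] theta -4.63
3 turn 0.9 shift [ 0.22 -0.61] theta -4.54
```

Emit:
carry_out:
  increments:
    - [[-0.05,0.1,0.75],[0.06,-0.64,0],0]
    - [[0,0,0.9],[0.11,-0.63,0],0]
    - [[0,0,0.9],[0.17,-0.62,0],0]
    - [[0,0,0.2],[0.05,-0.15,0],0]
    - [[0,0,0],[0,0,0],0]

```text
t: 7.85
tool_pos: [0.4732, -0.1242, 0.37]
tool_rot: [0.01, 1.565, 0.004]
contact_force: [0.6, 0.7, 0.1]
opening: 0.0103
```

Emit:
carry_out:
  increments:
    - [[0,0,0],[0,0,0],0.5]
    - [[0,0,0],[0,0,0],0.5]
    - [[0,0,0],[0,0,0],0.5]
    - [[0,0,0],[0,0,0],0.5]

```text
t: 8.25
tool_pos: [0.4727, -0.1234, 0.3701]
tool_rot: [0.011, 1.566, 0.001]
contact_force: [1.1, -0.2, 0.5]
opening: 0.0426
```

```bash
python3 -c "
from arc import *
rows(1,.09)
p,d=get_image('side'); cv2.imwrite('pics/s3.png',p)
p,d=get_image('top'); cv2.imwrite('pics/t3.png',p)"
```

```text
t 8.25 pos [ 0.4727 -0.1234  0.3701] grasp [ 0.4735 -0.1222  0.2151] x [ 0.005  0.008 -1.   ] zang -0.007 F [ 1.1 -0.2  0.5] op 0.0426 q [-0.41 -0.26  1.96  0.01  1.44 -0.4 ]
theta -4.611337957422476 radius 0.14336595937473315 nom 0.1431680481113017 tool yaw lag 0.007457620690283662
tilt fix turn [np.float64(-0.08), np.float64(0.05)] dz units -0.13
0 turn 0.83 shift [ 0.24 -0.6 ] theta -4.52
```

View pics/s3.png

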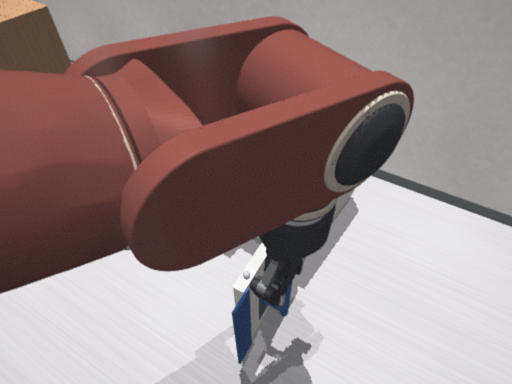

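View pics/t3.png

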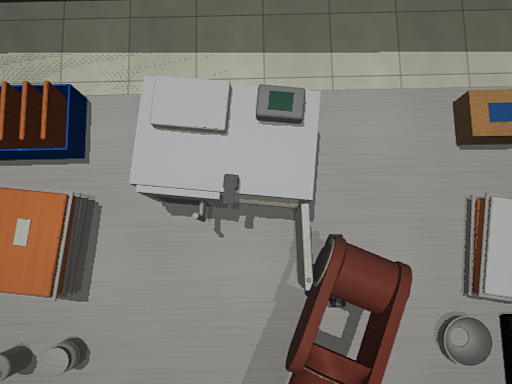

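Emit:
carry_out:
  increments:
    - [[-0.08,0.05,0],[0,0,0.6],0.5]
    - [[0,0,0],[0,0,0.9],0.5]
    - [[0,0,0],[0,0,1],0.5]
    - [[0,0,0],[0,0,1],0.5]
    - [[0,0,0],[0,0,1],0.6]
    - [[0,0,0],[0,0,0.7],0.8]

```text
t: 8.95
tool_pos: [0.4717, -0.1228, 0.4794]
tool_rot: [0.004, 1.575, -0.007]
contact_force: [0.1, -0.4, 0.6]
opening: 0.0641
```

Emit:
carry_out:
  increments:
    - [[0,0,0.85],[0.4,1,0],0.8]
    - [[0,0,0.85],[0.4,1,0],0.8]
    - [[0,0,0.85],[0.4,1,0],0.8]
    - [[0,0,0.85],[0.4,1,0],0.8]
    - [[0,0,0.85],[0.4,1,0],0.8]
    - [[0,0,0.85],[0.4,1,0],0.8]
    - [[0,0,0.85],[0.4,1,0],0.8]
    - [[0,0,0.85],[0.4,1,0],0.8]

```text
t: 9.75
tool_pos: [0.537, 0.0412, 0.4896]
tool_rot: [-0.549, 1.494, 0.536]
contact_force: [0.5, 0.2, 0.2]
opening: 0.0682
```

```bash
python3 -c "
from h import *
o,M=st()"
```

```text
t 9.75 pos [0.537  0.0412 0.4896] grasp [0.5385 0.0405 0.3346] x [ 0.01  -0.005 -1.   ] zang 0.694 F [0.5 0.2 0.2] op 0.0682 q [-0.06 -0.19  1.71 -0.    1.62 -0.75]
```

Emit:
carry_out:
  increments:
    - [[0.05,0.1,0.9],[0.27,0.68,-0.1],0.8]
    - [[0,0,0.9],[0.27,0.68,-0.1],0.8]
    - [[0,0,0.9],[0.27,0.68,-0.1],0.8]
    - [[0,0,0.9],[0.27,0.68,-0.1],0.8]
    - [[0,0,0.9],[0.27,0.68,-0.1],0.8]
    - [[0,0,0.9],[0.27,0.68,-0.1],0.8]
    - [[0,0,0.9],[0.27,0.68,0],0.8]
    - [[0,0,0.9],[0.27,0.68,0],0.8]

```text
t: 10.55
tool_pos: [0.5819, 0.1562, 0.4814]
tool_rot: [-1.118, 1.266, 1.116]
contact_force: [-0.1, -0.5, 0.0]
opening: 0.0689
```

```bash
python3 -c "
from h import *
o,M=st()
p,d=get_image('wrist'); cv2.imwrite('pics/w4.png',p); c=get_calibration('wrist')
t=tip_of('wrist','left_handle')[:2];print(t)
if t: print(atz(c,t[0]['centre'],.205))
P=cloud(c,d)
m=(P[...,2]>.225)&(P[...,2]<.24)&(P[...,0]<.602)&(P[...,0]>.55)&(P[...,1]>0.1)&(P[...,1]<.2)
n,l,s,ce=cv2.connectedComponentsWithStats(m.astype(np.uint8))
for k in range(1,n):
    q=P[l==k]; print(s[k,4],(q.min(0)+q.max(0))/2,q.max(0)-q.min(0))
"
```

```text
t 10.55 pos [0.5819 0.1562 0.4814] grasp [0.582  0.1561 0.3264] x [ 0.001 -0.001 -1.   ] zang 1.446 F [-0.1 -0.5  0. ] op 0.0689 q [ 0.14 -0.03  1.57 -0.    1.6  -1.31]
[{'centre': [253.1, 199.3], 'p': 0.55}]
[0.5865387  0.15563331 0.205     ]
191 [0.58622157 0.15588492 0.2290693 ] [0.01208719 0.01176155 0.00775753]
```

View pics/w4.png

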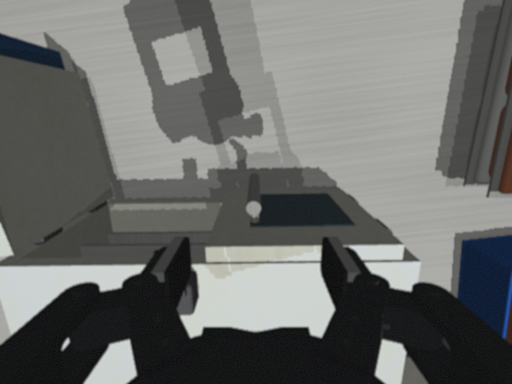

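Emit:
carry_out:
  increments:
    - [[0,0,0.13],[0.25,-0.05,-0.9],0.8]
    - [[0,0,0],[0,0,-0.9],0.8]
    - [[0,0,0],[0,0,-0.9],0.8]
    - [[0,0,0],[0,0,-0.9],0.8]
    - [[0,0,0],[0,0,0],0.8]

```text
t: 11.15
tool_pos: [0.5867, 0.1526, 0.4031]
tool_rot: [-1.121, 1.268, 1.118]
contact_force: [0.2, -0.1, -0.2]
opening: 0.0686
```

```bash
python3 -c "
from h import *
o,M=st()"
```

```text
t 11.15 pos [0.5867 0.1526 0.4031] grasp [0.5866 0.1521 0.2481] x [-0.001 -0.003 -1.   ] zang 1.449 F [ 0.2 -0.1 -0.2] op 0.0686 q [ 0.13  0.01  1.66 -0.    1.47 -1.32]
```

Emit:
carry_out:
  increments:
    - [[0.03,0,0.08],[0.05,0.15,-0.7],0.8]
    - [[0,0,0],[0,0.05,-0.8],0.8]
    - [[0,0,0],[0,0,-0.1],0.8]

```text
t: 11.45
tool_pos: [0.5879, 0.1556, 0.3689]
tool_rot: [-1.123, 1.263, 1.123]
contact_force: [-0.7, 0.2, -0.5]
opening: 0.0683
```

```bash
python3 -c "
from h import *
o,M=st()"
```

```text
t 11.45 pos [0.5879 0.1556 0.3689] grasp [0.5878 0.1556 0.2139] x [-0.001 -0.    -1.   ] zang 1.454 F [-0.7  0.2 -0.5] op 0.0683 q [ 0.14  0.04  1.69 -0.    1.42 -1.32]
```

Emit:
carry_out:
  increments:
    - [[0,0,0],[0,-0.07,0],0]
    - [[0,0,0],[0,0,0],0]
    - [[0,0,0],[0,0,0],0]
    - [[0,0,0],[0,0,0],0]
    - [[0,0,0],[0,0,0],0]
    - [[0,0,0],[0,0,0],0]
    - [[0,0,0],[0,0,0],0]
  squeeze: 60

```text
t: 12.15
tool_pos: [0.5881, 0.1537, 0.37]
tool_rot: [-1.125, 1.263, 1.121]
contact_force: [-0.6, -0.6, -1.0]
opening: 0.0104
```

```bash
cat > arc2.py <<'E'
from arc import *
B=np.array([.5880,.1535])
H2=B+np.array([.0472+.0150,-.0053+.1342]); rel2=B-H2
def rows2(n,d): rows(n,d,H2,rel2,1.457,.213)
E
python3 -c "
from arc2 import *
rows2(7,-.09)"
```

```text
t 12.15 pos [0.5881 0.1537 0.37  ] grasp [0.5882 0.1533 0.215 ] x [ 0.001 -0.002 -1.   ] zang 1.454 F [-0.6 -0.6 -1. ] op 0.0104 q [ 0.13  0.04  1.69 -0.    1.42 -1.32]
theta 0.0020231833168726787 radius 0.14315561599458534 nom 0.14312249997816556 tool yaw lag -0.005005820738118949
tilt fix turn [np.float64(0.02), np.float64(0.01)] dz units -0.1
0 turn -0.85 shift [-0.57  0.31] theta -0.09
1 turn -0.9 shift [-0.54  0.35] theta -0.18
2 turn -0.9 shift [-0.5  0.4] theta -0.27
3 turn -0.9 shift [-0.47  0.44] theta -0.36
4 turn -0.9 shift [-0.42  0.48] theta -0.45
5 turn -0.9 shift [-0.38  0.52] theta -0.54
6 turn -0.9 shift [-0.33  0.55] theta -0.63
```

Emit:
carry_out:
  increments:
    - [[0,0,-0.4],[-0.3,0.15,0],0]
    - [[0,0,-0.9],[-0.55,0.33,0],0]
    - [[0,0,-0.9],[-0.52,0.37,0],0]
    - [[0,0,-0.9],[-0.48,0.42,0],0]
    - [[0,0,-0.9],[-0.45,0.46,0],0]

```text
t: 12.65
tool_pos: [0.5418, 0.188, 0.37]
tool_rot: [-0.81, 1.416, 0.805]
contact_force: [2.7, 1.6, -3.7]
opening: 0.0102
```

```bash
python3 -c "
from arc2 import *
rows2(7,-.09)"
```

```text
t 12.65 pos [0.5418 0.188  0.37  ] grasp [0.542  0.1876 0.215 ] x [ 0.001 -0.003 -1.   ] zang 1.036 F [ 2.7  1.6 -3.7] op 0.0102 q [ 0.2  -0.05  1.77 -0.    1.42 -0.83]
theta -0.40160117993012223 radius 0.14386211950773045 nom 0.14312249997816556 tool yaw lag -0.019044223667128435
tilt fix turn [np.float64(0.03), np.float64(0.01)] dz units -0.1
0 turn -0.71 shift [-0.37  0.53] theta -0.49
1 turn -0.9 shift [-0.36  0.54] theta -0.58
2 turn -0.9 shift [-0.31  0.57] theta -0.67
3 turn -0.9 shift [-0.25  0.59] theta -0.76
4 turn -0.9 shift [-0.2   0.61] theta -0.85
5 turn -0.9 shift [-0.14  0.63] theta -0.94
6 turn -0.9 shift [-0.09  0.64] theta -1.03
```

Emit:
carry_out:
  increments:
    - [[0,0,-0.72],[-0.39,0.53,0],0]
    - [[0,0,-0.9],[-0.36,0.54,0],0]
    - [[0,0,-0.9],[-0.31,0.57,0],0]
    - [[0,0,-0.9],[-0.25,0.59,0],0]
    - [[0,0,-0.9],[-0.2,0.61,0],0]
    - [[0,0,-0.9],[-0.14,0.63,0],0]

```text
t: 13.25
tool_pos: [0.5072, 0.2591, 0.37]
tool_rot: [-0.388, 1.534, 0.38]
contact_force: [3.7, -0.6, -3.0]
opening: 0.0103
```

```bash
python3 -c "
from arc2 import *
rows2(9,-.09)"
```

```text
t 13.25 pos [0.5072 0.2591 0.37  ] grasp [0.5079 0.2584 0.215 ] x [ 0.004 -0.005 -1.   ] zang 0.49 F [ 3.7 -0.6 -3. ] op 0.0103 q [ 0.34 -0.06  1.78 -0.01  1.42 -0.15]
theta -0.9538671044384213 radius 0.14434289989160964 nom 0.14312249997816556 tool yaw lag -0.013173642266995245
tilt fix turn [np.float64(0.05), np.float64(0.04)] dz units -0.1
0 turn -0.77 shift [-0.02  0.65] theta -1.04
1 turn -0.9 shift [-0.02  0.64] theta -1.13
2 turn -0.9 shift [0.04 0.64] theta -1.22
3 turn -0.9 shift [0.09 0.64] theta -1.31
4 turn -0.9 shift [0.15 0.63] theta -1.4
5 turn -0.9 shift [0.21 0.61] theta -1.49
6 turn -0.9 shift [0.26 0.59] theta -1.58
7 turn -0.9 shift [0.31 0.56] theta -1.67
8 turn -0.9 shift [0.36 0.53] theta -1.76
```

Emit:
carry_out:
  increments:
    - [[0,0,-0.77],[-0.06,0.65,0],0]
    - [[0,0,-0.9],[-0.02,0.64,0],0]
    - [[0,0,-0.9],[0.04,0.64,0],0]
    - [[0,0,-0.9],[0.09,0.64,0],0]
    - [[0,0,-0.9],[0.15,0.63,0],0]
    - [[0,0,-0.9],[0.21,0.61,0],0]

```text
t: 13.85
tool_pos: [0.5156, 0.3374, 0.37]
tool_rot: [0.041, 1.566, -0.056]
contact_force: [1.7, -2.1, -2.1]
opening: 0.0099
```

```bash
python3 -c "
from arc2 import *
rows2(3,-.09)"
```

```text
t 13.85 pos [0.5156 0.3374 0.37  ] grasp [0.5162 0.3358 0.215 ] x [ 0.004 -0.01  -1.   ] zang -0.061 F [ 1.7 -2.1 -2.1] op 0.0099 q [ 0.46  0.06  1.67 -0.01  1.42  0.52]
theta 4.782488025297816 radius 0.14426216679627935 nom 0.14312249997816556 tool yaw lag -0.01778160490982117
tilt fix turn [np.float64(0.1), np.float64(0.04)] dz units -0.1
0 turn -0.72 shift [0.32 0.57] theta 4.69
1 turn -0.9 shift [0.32 0.56] theta 4.6
2 turn -0.9 shift [0.37 0.53] theta 4.51
```

Emit:
carry_out:
  increments:
    - [[0.1,0,-0.75],[0.27,0.58,0],0]
    - [[0,0,-0.7],[0.25,0.43,0],0]
    - [[0,0,0],[0,0,0],0]
    - [[0,0,0],[0,0,0],0.5]
    - [[0,0,0],[0,0,0],0.5]
    - [[0,0,0],[0,0,0],0.5]
    - [[0,0,0],[0,0,0],0.5]

```text
t: 14.55
tool_pos: [0.5267, 0.3581, 0.3712]
tool_rot: [0.164, 1.559, -0.166]
contact_force: [0.0, 0.4, -0.0]
opening: 0.0428
```

```bash
python3 -c "
from arc2 import *
rows2(1,-.09)"
```

```text
t 14.55 pos [0.5267 0.3581 0.3712] grasp [0.5275 0.3579 0.2162] x [ 0.005 -0.002 -1.   ] zang -0.21 F [ 0.   0.4 -0. ] op 0.0428 q [ 0.48  0.1   1.62 -0.    1.42  0.69]
theta 4.610636673651393 radius 0.14405215921832887 nom 0.14312249997816556 tool yaw lag 0.005683236256183832
tilt fix turn [np.float64(0.02), np.float64(0.05)] dz units -0.16
0 turn -0.96 shift [0.4  0.51] theta 4.52
```

Both open about 1.67 rad. Lift clear.

Emit:
carry_out:
  increments:
    - [[0,0.05,0],[0,0,0.6],0.5]
    - [[0,0,0],[0,0,0.9],0.5]
    - [[0,0,0],[0,0,1],0.5]
    - [[0,0,0],[0,0,1],0.5]
    - [[0,0,0],[0,0,1],0.5]
    - [[0,0,0],[0,0,1],0.5]
    - [[0,0,0],[0,0,1],0.5]
    - [[0,0,0],[0,0,0],0.5]

```text
t: 15.35
tool_pos: [0.525, 0.3567, 0.5139]
tool_rot: [0.165, 1.561, -0.162]
contact_force: [-0.0, 0.2, 1.1]
opening: 0.0423
```

Emit:
carry_out:
  increments:
    - [[0,0,0],[-0.8,-0.8,0.3],0.5]
    - [[0,0,0],[-0.8,-0.8,0.3],0.5]
    - [[0,0,0],[-0.8,-0.8,0.3],0.5]
    - [[0,0,0],[-0.8,-0.8,0],0.5]
    - [[0,0,0],[-0.8,-0.8,0],0.5]
    - [[0,0,0],[-0.8,-0.8,0],0.5]
    - [[0,0,0],[-0.5,-0.5,0],0.5]
    - [[0,0,0],[0,0,0],0.5]

```text
t: 16.15
tool_pos: [0.414, 0.2466, 0.5289]
tool_rot: [0.163, 1.564, -0.162]
contact_force: [0.3, -0.3, -0.3]
opening: 0.0427
```

```bash
python3 -c "
from h import *
st()
for n in('top','side'):
    p,d=get_image(n); cv2.imwrite(f'pics/{n}5.png',p)"
```

```text
t 16.15 pos [0.414  0.2466 0.5289] grasp [0.4141 0.2467 0.3739] x [ 0.  0. -1.] zang -0.207 F [ 0.3 -0.3 -0.3] op 0.0427 q [ 0.38 -0.34  1.76  0.    1.72  0.59]
```

View pics/top5.png

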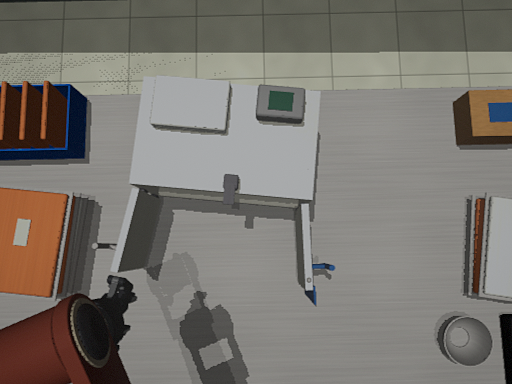

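View pics/side5.png

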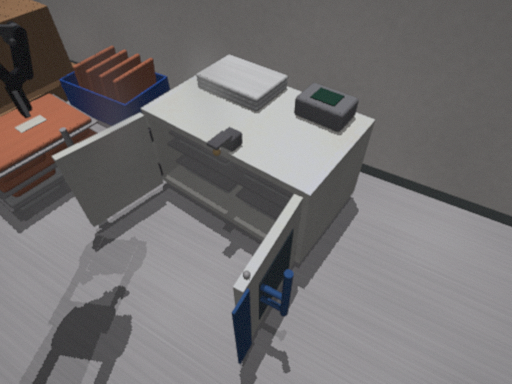

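```bash
python3 -c "
from h import *
finish_job()
st()"
```

```text
the job is handed in; nothing more can be done
the job is handed in; nothing more can be done
```

Both cabinet leaves are standing open at about 1.67 rad, a little past square, and the job is handed in. It took about 16 s of the 54 s allowed.

- **Right leaf:** I gripped the blue bar from above, pulled it out of the roller catch and swung it along its hinge arc. In the picture taken then, the left leaf was still shut.
- **Left leaf:** I let go, lifted clear, gripped the steel bar and swung that leaf open the same way.
- **Forces:** The wrist force read at the end of each move never went above about 7 N. I did not read it within a move, so the peak as the catch let go was not seen.
- **Last checks:** The top and side pictures showed both leaves open and nothing knocked over. The gripper was clear of everything, with its tips at about 0.36 m and contact force near zero.
- **Disagreement:** The position estimates for the left bar differed by up to 4 mm between views. I aimed in between, and the fingers still closed squarely on the bar.
- **Not checked:** The 1.67 rad figures come from the gripper pose as it let go; I did not measure the leaf angles from the final pictures.

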